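Open the bayonet cover of the water filter

TASK

Open the blue water filter so that its cartridge can be changed: twist the white bayonet cover a quarter turn anticlockwise (seen from above) to unlock it, lift it off, and set it down gently, rim down as it was on the filter, wholly on the round green mat. Let go of it there, do not drop it, and leave the parts tray, the beaker and the white bottle where they are.

Things in the scene. Friction and masses are not known exactly. Their poses are not given: they have to be found in the camera images.
- cover_mid (a point): Loose white cover, a cap of 92 mm diameter, 69 mm high in all, 0.18 to 0.34 kg. Point on its axis, half-way up: 34.5 mm over its rim, z up. Skirt and top plate reach from the rim to 2.5 mm above this point; the grip bar stands on top. Two lugs inside the skirt (at +x and -x) hook under the filter's lugs; black marks outside at +x and -x.
- grip_bar (a point): Centre of the upright grip bar on the cover's top plate, 18.5 mm above cover_mid. The bar is 64 mm long along its x axis, 16 mm thick along y, 32 mm high (16 mm above and below this point): take it across its thickness from above. z up.
- housing: Blue filter, fixed to the worktop: foot of 120 mm diameter, bowl of 92 mm diameter to z = 60 mm, neck of 60 mm diameter to 92 mm with two lugs; capped ports on the bowl at +y and -y, up to 65 mm off the axis. Origin on its axis at the worktop, z up. Red marks at +x and -x (locked), green marks at +y and -y (unlocked).
- cover_seat (a point): On the filter's axis, 63 mm up, where the seated cover's rim is; axes as the filter's. Locked, the cover's x is 0.02 to 0.12 rad anticlockwise of this x. It turns with slight friction and lifts freely from 0.98 rad (56 deg) to the end stop at 1.7 rad (98 deg); before that the lugs hold it down with 3 mm play. It is clear of the neck 35 mm up.
- mat: Round green rubber mat with a black edge, 150 mm diameter, 3 mm thick, fixed on the worktop left or right of the filter; origin at the centre of its underside.
- parts_tray: Orange open parts tray, 68x100x18 mm, loose, on the other side of the filter from the mat; origin at the centre of its underside. A bystander.
- beaker: Glass beaker, 51x57 mm, 70 mm high, loose; origin at the centre of its underside. A bystander.
- white_bottle: White reagent bottle, 52 mm diameter, 98 mm high, loose; origin at the centre of its underside. A bystander.

How it is judged:
By the outcome, as a careful person would: the job done as asked, in the order asked, and still so for the second after the job is handed in, with the robot touching nothing.
It also fails if it takes over 48 s, if anything falls off the work surface, if the arm or the gripper's body presses on something with over 40 N, if the wrist force passes 120 N, or if a joint passes its speed limit or range.

ROBOT

A 6-joint arm with a two-finger parallel gripper is mounted at the origin on a cart in front of the work surface, level with it; the furniture and walls round the work are solid. World frame = base frame: x ahead of the robot, y to its left, z up, the work surface at z = 0. Lengths are in mm, angles in rad, forces in N, time in s.
With the tool pointing down it reaches from about 350 to 975 mm from the base axis. Payload 7.1 kg.
Tool frame: the origin (TCP) lies on the front face of the gripper's body, between the roots of the fingers; the fingertips stand 80 mm ahead of it and the grasp point (between the pads) lies 61 mm ahead of it; z points along the fingers, y is the line along which they close (so a half turn about z gives the same grasp; the last joint's range is limited). The gripper opens to 88 mm and grips with 3 to 60 N. Pads are 20 mm wide; open, the fingers measure 115 mm over their backs; the gripper's body (75 mm by 178 mm) begins 61 mm behind the grasp point.
Start: joints at [1.244, 0.423, 1.63, -0, 1.089, -0.019], TCP at [189.32, 595.62, 302.675] pointing down, gripper open.
Joint ranges: [-3, 3], [-0.9, 2.11], [0.09, 2.58], [-1.31, 4.45], [0.11, 2.69], [-2.54, 2.54]. Speed limits (rad/s): [2.39, 2.39, 3.01, 3.14, 3.14, 3.14].

INTERFACE

Orientations are given as a rotation vector (axis times angle).
In Python, from workcell import readout, vision, close_job gives the robot as it stands.
- The arm moves only by the tool servo_tool, never from a script. Its argument "plan" is a list that holds one entry, the list of rows, each a list of 7 numbers: the gripper command: -1 is fully open, 1 is shut, values between are in proportion, then the shift along the world's x, y, z in units of 40 mm (1.0 is 40 mm), then the turn, a rotation vector about the world's x, y, z in units of 5 degrees (1.0 is 5 degrees). A call has 1 to 5 rows; each row shifts and turns the commanded pose from where the row before left it; what a row does not reach is not made up. A row lasts 1/12 s, in which the tool goes at most 41.7 mm and 7.16 degrees, less where a joint would pass 70% of its speed; a pose out of reach is approached as far as the arm can. A call is refused whole if a number of a shift passes 1 or a number of a turn 1, either way. A call with a gripper value outside its range is refused whole. The fingers move at their own pace and stop on an object; the grip force is fixed at half the most. Time passes only in rows, so rows that do not move let the fingers close. It gives the time, the measured TCP pose, the force, the opening and the grip force at its end, in the units of the state.
- readout.get_obs(): the state, without advancing time (a new reading comes with each control period).
- vision.get_image(name): name is "scene" or "top" or "wrist"; returns the picture (420x560x3 uint8, red, green, blue); there is no depth.
- vision.camera_params(name): a dict with "fx", "fy", "cx", "cy" (pixels), "D" ([k1, k2, p1, p2, k3] as OpenCV has them; the pictures are not rectified), "rvec" (rotation vector, rad) and "tvec" (3), from world to camera coordinates, as OpenCV has them; the wrist camera has in their place "hand_eye" (4x4, takes a point from camera to tool coordinates, whose origin is the TCP and whose axes are the flange's). Camera axes: x right, y down, z forward; pixel columns grow to the right and rows downward; lengths in mm; the calibration is good to about 2 mm. A picture is of the moment at which its call begins: read the wrist's pose just before it. camera_params takes no time and is no camera call.
- close_job(): hands the job in; it is judged then, once.
The state is a dict: "t": time; "qpos": joint angles; "qvel": joint speeds; "joint_torque": joint torques, N m; "ee_pos": TCP position; "orientation": TCP orientation; "ft_force": force on the tool from outside, world axes, zero at the start; "moment": the same for the moment, N m; "width": finger opening in mm; "grasp_force": force on a finger pad.
Only numpy, scipy, OpenCV 4.12 (cv2) and the standard library are available. Lean on these libraries where they do the work, as an engineer would, in place of code of your own. Each camera call takes 0.05 s, during which the arm holds its last target. There are 200 camera calls.

## Working session

There is one attempt and no reset: what is moved stays moved. The work goes in short steps, Python scripts to look and compute and a tool call to move; the robot and the scene stay as the last step left them, time stands still between calls to the robot, and variables do not carry over. Pictures are saved under pics/ and viewed, at most 10 in all, crops included, and the job is handed in when it is done.

Besides the shell and the picture viewer there is one more tool, called after "Call:" by a JSON object that holds its "fn" and its "kwargs". servo_tool: Moves the arm, as the interface text tells. Its arguments: {"type":"object","properties":{"plan":{"type":"array"}},"required":["plan"]}

```bash
mkdir -p pics; python3 - <<'E'
from workcell import readout, vision
import cv2
for n in ("top","scene"):
    im=vision.get_image(n); cv2.imwrite(f"pics/{n}0.png",im[:,:,::-1])
    print({k:(v.round(3).tolist() if hasattr(v,'round') and hasattr(v,'tolist') else v) for k,v in vision.camera_params(n).items()})
o=readout.get_obs(); print(o)
E
```

```text
{'fx': 536.0652139904544, 'fy': 536.0652139904544, 'cx': 278.37165794084586, 'cy': 211.04693517558664, 'D': [-0.167, 0.0, 0.0, 0.0, 0.0], 'rvec': [2.118, -2.154, 0.175], 'tvec': [-254.798, 572.859, 1645.496]}
{'fx': 498.76675552360047, 'fy': 498.76675552360047, 'cx': 275.13756953727665, 'cy': 203.14945453241705, 'D': [-0.104, 0.0, 0.0, 0.0, 0.0], 'rvec': [2.014, -1.15, 0.518], 'tvec': [-509.35, 307.654, 1069.013]}
{'t': 0.1, 'qpos': array([ 1.24400412e+00,  4.23751490e-01,  1.63057756e+00,  1.16744849e-05,
        1.08857996e+00, -1.89848155e-02]), 'qvel': array([-3.17498612e-04, -2.32310491e-03, -4.34549691e-03, -5.98982028e-05,
        3.54500553e-04, -3.49881464e-04]), 'joint_torque': array([ 9.02035208e-04, -5.45612526e+01, -2.74326003e+01,  6.46251719e-02,
        1.87628710e-02, -3.80968140e-05]), 'ee_pos': array([189.20083964, 595.28399892, 302.00157782]), 'orientation': array([-4.81568280e-01, -3.10422381e+00,  2.03395820e-03]), 'ft_force': array([-0.25326181,  0.32877925,  0.1856709 ]), 'moment': array([-0.01007291, -0.01494271,  0.00423455]), 'grasp_force': 0.0, 'width': 87.69457739662124}
```

View pics/top0.png

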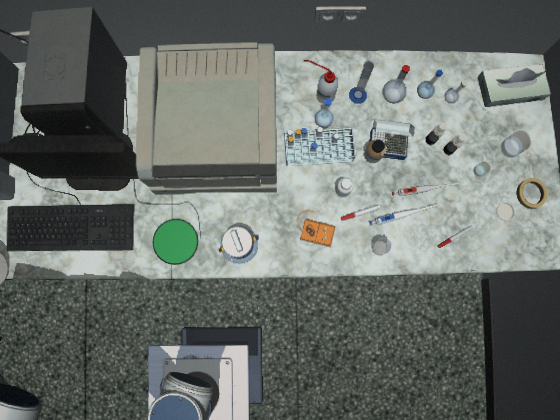

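View pics/scene0.png

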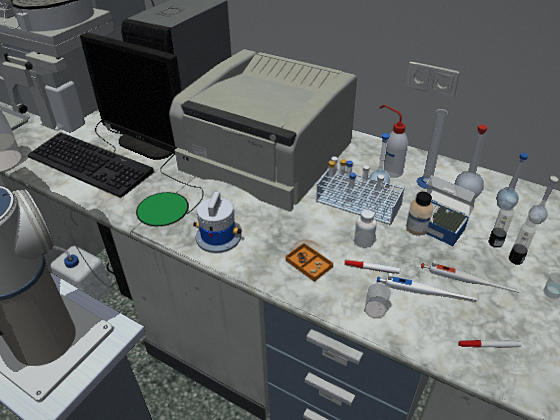

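The top view shows the mat at about (176,241), and the cover at (238,241) with its bar running roughly along the image vertical. The tray is at (318,233), well clear. The printer's front edge is at row 190.

```bash
cat > h.py <<'E'
from workcell import readout, vision
import cv2, numpy as np
from scipy.spatial.transform import Rotation as R
def ray(n,uv,obs=None):
    c=vision.camera_params(n); K=np.array([[c['fx'],0,c['cx']],[0,c['fy'],c['cy']],[0,0,1]])
    p=cv2.undistortPoints(np.array(uv,float).reshape(-1,1,2),K,np.array(c['D']))[:,0]
    d=np.c_[p,np.ones(len(p))]
    if 'rvec' in c:
        M=cv2.Rodrigues(np.array(c['rvec']))[0]; return -M.T@np.array(c['tvec']), d@M
    H=np.array(c['hand_eye']); W=R.from_rotvec(obs['orientation']).as_matrix()
    return W@H[:3,3]+obs['ee_pos'], d@(W@H[:3,:3]).T
def at_z(n,uv,z,obs=None):
    o,d=ray(n,uv,obs); return o+d*((z-o[2])/d[:,2])[:,None]
E
python3 - <<'E'
from h import *
im=cv2.imread("pics/top0.png"); hsv=cv2.cvtColor(im,cv2.COLOR_BGR2HSV)
m=cv2.inRange(hsv,(45,120,50),(80,255,255)); m[:, :140]=0;m[:,215:]=0
ys,xs=np.nonzero(m); print("mat",len(xs),at_z("top",[[xs.mean(),ys.mean()]],3))
print("cover",at_z("top",[[238,241]],100), "bar ends", at_z("top",[[233,231],[242,250]],132))
print("printer front",at_z("top",[[140,190],[275,190]],100))
c=im[205:280,140:275]; cv2.imwrite("pics/c1.png",cv2.resize(c,None,fx=5.5,fy=5.5,interpolation=cv2.INTER_CUBIC))
E
```

```text
mat 1485 [[482.73273632  71.56729998   3.        ]]
cover [[ 469.74755912 -140.27904142  100.        ]] bar ends [[ 496.45194568 -127.91313858  132.        ]
 [ 439.23606419 -154.41359695  132.        ]]
printer front [[ 633.3845547   165.44300951  100.        ]
 [ 625.55253776 -254.94155443  100.        ]]
```

View pics/c1.png

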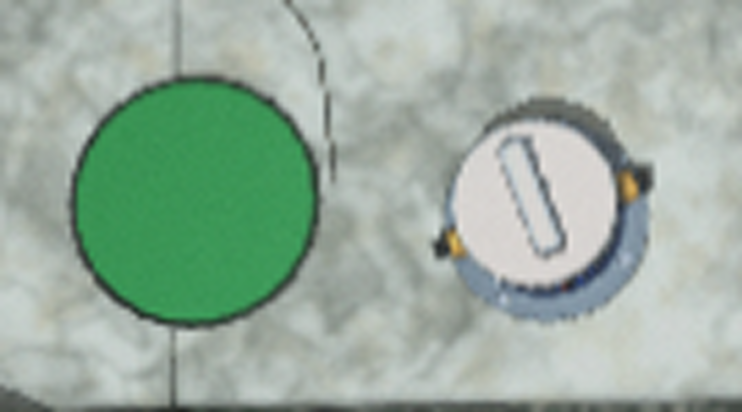

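The bar runs at about 21° to world x, so I need tool yaw of about -69°. That leaves room for the anticlockwise quarter turn. Moving above the cover now.

Call:
{"fn": "servo_tool", "kwargs": {"plan": [[[-1,0.25,-0.66,0,0,0,-1],[-1,0.25,-0.66,0,0,0,-1],[-1,0.25,-0.66,0,0,0,-1],[-1,0.25,-0.66,0,0,0,-1],[-1,0.25,-0.66,0,0,0,-1]]]}}

```text
t: 0.52
ee_pos: [239.4, 462.2, 302.3]
orientation: [-1.148, -2.924, 0.001]
ft_force: [0.4, -0.0, -0.6]
width: 88.0
grasp_force: 0.0
```

Call:
{"fn": "servo_tool", "kwargs": {"plan": [[[-1,0.25,-0.66,0,0,0,-1],[-1,0.25,-0.66,0,0,0,-1],[-1,0.25,-0.66,0,0,0,-1],[-1,0.25,-0.66,0,0,0,-1],[-1,0.25,-0.66,0,0,0,-1]]]}}

```text
t: 0.93
ee_pos: [289.4, 330.2, 302.5]
orientation: [-1.754, -2.606, 0.001]
ft_force: [-0.4, 0.2, 0.1]
width: 87.5
grasp_force: 0.0
```

Call:
{"fn": "servo_tool", "kwargs": {"plan": [[[-1,0.25,-0.66,0,0,0,-1],[-1,0.25,-0.66,0,0,0,-1],[-1,0.25,-0.66,0,0,0,-1],[-1,0.25,-0.66,0,0,0,-1],[-1,0.25,-0.66,0,0,0,-1]]]}}

```text
t: 1.35
ee_pos: [339.4, 198.3, 302.6]
orientation: [-2.276, -2.165, 0.0]
ft_force: [1.2, 0.7, -0.7]
width: 87.8
grasp_force: 0.0
```

Call:
{"fn": "servo_tool", "kwargs": {"plan": [[[-1,0.25,-0.66,0,0,0,-1],[-1,0.25,-0.66,0,0,0,-1],[-1,0.25,-0.66,0,0,0,-1],[-1,0.25,-0.66,0,0,0,-1],[-1,0.25,-0.66,0,0,0,-1]]]}}

```text
t: 1.77
ee_pos: [389.4, 66.2, 302.6]
orientation: [-2.691, -1.621, 0.0]
ft_force: [-0.0, 0.1, 0.2]
width: 87.6
grasp_force: 0.0
```

Call:
{"fn": "servo_tool", "kwargs": {"plan": [[[-1,0.25,-0.66,0,0,0,-1],[-1,0.25,-0.66,0,0,0,-1],[-1,0.25,-0.66,0,0,0,-1],[-1,0.25,-0.66,0,0,0,-1],[-1,0.25,-0.66,0,0,0,-1]]]}}

```text
t: 2.18
ee_pos: [439.4, -65.8, 302.5]
orientation: [-2.978, -0.999, 0.0]
ft_force: [0.2, 1.0, 0.3]
width: 87.9
grasp_force: 0.0
```

Call:
{"fn": "servo_tool", "kwargs": {"plan": [[[-1,0.25,-0.66,0,0,0,-1],[-1,0.25,-0.66,0,0,0,-1],[-1,0.25,-0.66,0,0,0,-1],[-1,0,0,0,0,0,0],[-1,0,0,0,0,0,0]]]}}

```text
t: 2.6
ee_pos: [469.3, -144.5, 302.2]
orientation: [-3.082, -0.607, 0.001]
ft_force: [0.5, 1.6, -1.0]
width: 87.6
grasp_force: 0.0
```

```bash
python3 - <<'E'
from h import *
o=readout.get_obs(); im=vision.get_image("wrist"); cv2.imwrite("pics/w1.png",im[:,:,::-1])
print(o); print(vision.camera_params("wrist"))
W=R.from_rotvec(o['orientation']).as_matrix(); print(W)
E
```

```text
{'t': 2.6, 'qpos': array([-3.22937888e-01,  2.26892112e-01,  1.92010203e+00,  1.08564687e-04,
        9.95460928e-01,  8.58847022e-01]), 'qvel': array([ 0.03428184, -0.01652564,  0.03586307,  0.00423451,  0.00319397,
       -0.00884971]), 'joint_torque': array([ -1.11509711, -39.83488083, -26.63150668,  -0.05147993,
        -0.18595924,   0.12976554]), 'ee_pos': array([ 469.2641095 , -144.46996211,  302.24436433]), 'orientation': array([-3.08187421e+00, -6.07023141e-01,  1.10640031e-03]), 'ft_force': array([ 0.54857703,  1.63413509, -1.02832439]), 'moment': array([-0.05706788,  0.15326573,  0.01866407]), 'grasp_force': 0.0, 'width': 87.55804091329566}
{'fx': 368.13361572824255, 'fy': 368.13361572824255, 'cx': 279.97978261813097, 'cy': 205.05052764049603, 'D': array([-0.10094723,  0.        ,  0.        ,  0.        ,  0.        ]), 'hand_eye': array([[ 1.10026955e-03, -9.57011580e-01, -2.90047627e-01,
         8.03730280e+01],
       [ 9.99998966e-01,  1.32153151e-03, -5.66984613e-04,
        -6.63911621e-01],
       [ 9.25917918e-04, -2.90046703e-01,  9.57012044e-01,
        -8.22550817e+01],
       [ 0.00000000e+00,  0.00000000e+00,  0.00000000e+00,
         1.00000000e+00]])}
[[ 9.25306639e-01  3.79218935e-01 -7.88925821e-04]
 [ 3.79219291e-01 -9.25306760e-01  3.60068529e-04]
 [-5.93453591e-04 -6.32349691e-04 -9.99999624e-01]]
```

View pics/w1.png

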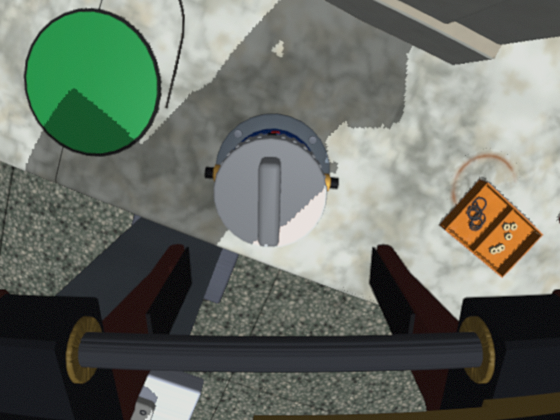

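The wrist view shows the bar along the image vertical, columns 258–281 and rows 158–245. The plate circle is centred near (270,192), and the ports are at (211,172) and (333,183).

```bash
python3 - <<'E'
from h import *
o=readout.get_obs()
a=at_z("wrist",[[269,160],[269,245]],132,o); print(a, a.mean(0), np.degrees(np.arctan2(*(a[0]-a[1])[1::-1])))
print(at_z("wrist",[[270.5,192]],100,o))
print("mat",at_z("wrist",[[92,83]],3,o))
print("bar top-cam",at_z("top",[[233.3,230.8],[240.5,250.5]],132),"plate",at_z("top",[[236.9,241.9]],100))
p=at_z("wrist",[[211,172],[333,183]],45,o);print("ports",p,np.degrees(np.arctan2(*(p[0]-p[1])[1::-1])))
E
```

```text
[[ 499.06816019 -121.76098245  132.        ]
 [ 440.10720308 -145.50752493  132.        ]] [ 469.58768164 -133.63425369  132.        ] 21.937125282782606
[[ 470.01552193 -133.70799169  100.        ]]
mat [[482.59609261  71.42758347   3.        ]]
bar top-cam [[ 497.03899701 -128.81214964  132.        ]
 [ 437.81535554 -149.9485249   132.        ]] plate [[ 467.05481148 -136.92149336  100.        ]]
ports [[ 452.57910457  -78.65569483   45.        ]
 [ 486.74898078 -189.26253504   45.        ]] 107.16753748909868
```

Call:
{"fn": "servo_tool", "kwargs": {"plan": [[[-1,0.01,0.26,-0.3,0,0,0],[-1,0,0,-0.8,0,0,0],[-1,0,0,-0.8,0,0,0],[-1,0,0,-0.8,0,0,0],[-1,0,0,-0.25,0,0,0]]]}}

```text
t: 3.07
ee_pos: [467.1, -131.2, 181.3]
orientation: [-3.078, -0.613, 0.009]
ft_force: [-0.4, -0.3, -0.8]
width: 88.0
grasp_force: 0.0
```

Call:
{"fn": "servo_tool", "kwargs": {"plan": [[[-0.5,0,0,0,0,0,0],[0,0,0,0,0,0,0],[0.4,0,0,0,0,0,0],[0.7,0,0,0,0,0,0],[1,0,0,0,0,0,0]]]}}

```text
t: 3.48
ee_pos: [470.5, -133.3, 186.1]
orientation: [3.081, 0.609, 0.004]
ft_force: [0.3, 0.3, 0.2]
width: 57.9
grasp_force: 0.0
```

Call:
{"fn": "servo_tool", "kwargs": {"plan": [[[1,0,0,0,0,0,0],[1,0,0,0,0,0,0],[1,0,0,0,0,0,0],[1,0,0,0,0,0,0],[1,0,0,0,0,0,0]]]}}

```text
t: 3.9
ee_pos: [469.7, -133.2, 184.7]
orientation: [-3.082, -0.609, 0.0]
ft_force: [-0.1, -0.7, -0.1]
width: 24.6
grasp_force: 0.0
```

Call:
{"fn": "servo_tool", "kwargs": {"plan": [[[1,0,0,0,0,0,0],[1,0,0,0,0,0,0],[1,0,0,0,0,0,0],[1,0,0,0,0,0,0],[1,0,0,0,0,0,0]]]}}

```text
t: 4.32
ee_pos: [469.8, -133.3, 184.7]
orientation: [3.082, 0.609, 0.0]
ft_force: [1.2, -1.4, -0.4]
width: 15.8
grasp_force: 30.0
```

Call:
{"fn": "servo_tool", "kwargs": {"plan": [[[1,0,0,0,0,0,0.5],[1,0,0,0,0,0,0.5],[1,0,0,0,0,0,0.5],[1,0,0,0,0,0,0.5],[1,0,0,0,0,0,0]]]}}

```text
t: 4.73
ee_pos: [469.6, -133.1, 184.7]
orientation: [-3.016, -0.878, 0.0]
ft_force: [0.3, -0.5, 0.2]
width: 15.6
grasp_force: 30.0
```

Call:
{"fn": "servo_tool", "kwargs": {"plan": [[[1,0,0,0,0,0,0.8],[1,0,0,0,0,0,0.8],[1,0,0,0,0,0,0.8],[1,0,0,0,0,0,0.8],[1,0,0,0,0,0,0.8]]]}}

```text
t: 5.15
ee_pos: [469.7, -133.1, 184.7]
orientation: [-2.818, -1.389, 0.0]
ft_force: [0.2, -0.2, 1.7]
width: 15.9
grasp_force: 30.0
```

Call:
{"fn": "servo_tool", "kwargs": {"plan": [[[1,0,0,0,0,0,0.8],[1,0,0,0,0,0,0.8],[1,0,0,0,0,0,0.8],[1,0,0,0,0,0,0.8],[1,0,0,0,0,0,0.8]]]}}

```text
t: 5.57
ee_pos: [469.6, -133.1, 184.7]
orientation: [-2.534, -1.857, 0.0]
ft_force: [-0.4, 0.1, 0.6]
width: 16.1
grasp_force: 30.0
```

Call:
{"fn": "servo_tool", "kwargs": {"plan": [[[1,0,0,0,0,0,0.8],[1,0,0,0,0,0,0.8],[1,0,0,0,0,0,0.8],[1,0,0,0,0,0,0.8],[1,0,0,0,0,0,0.8]]]}}

```text
t: 5.98
ee_pos: [469.7, -133.1, 184.7]
orientation: [-2.173, -2.268, -0.0]
ft_force: [-0.2, -0.6, 0.2]
width: 16.1
grasp_force: 30.0
```

Call:
{"fn": "servo_tool", "kwargs": {"plan": [[[1,0,0,0,0,0,0.8],[1,0,0,0,0,0,0.8],[1,0,0,0,0,0,0.6],[1,0,0,0,0,0,0.4],[1,0,0,0,0,0,0]]]}}

```text
t: 6.4
ee_pos: [469.2, -133.1, 184.7]
orientation: [-1.904, -2.498, 0.001]
ft_force: [-2.6, -0.4, 3.8]
width: 16.1
grasp_force: 30.0
```

Call:
{"fn": "servo_tool", "kwargs": {"plan": [[[1,0,0,0.05,0,0,0],[1,0,0,0.05,0,0,0],[1,0,0,0.1,0,0,0],[1,0,0,0.1,0,0,0],[1,0,0,0,0,0,0]]]}}

```text
t: 6.82
ee_pos: [469.3, -133.1, 197.2]
orientation: [-1.904, -2.497, 0.001]
ft_force: [-2.8, -0.7, -1.6]
width: 15.5
grasp_force: 30.0
```

Call:
{"fn": "servo_tool", "kwargs": {"plan": [[[1,0,0,0.2,0,0,0],[1,0,0,0.3,0,0,0],[1,0,0,0.4,0,0,0],[1,0,0,0.4,0,0,0],[1,0,0,0.2,0,0,0]]]}}

```text
t: 7.23
ee_pos: [470.9, -133.4, 259.0]
orientation: [1.903, 2.495, 0.002]
ft_force: [0.6, 0.1, -2.1]
width: 16.0
grasp_force: 30.0
```

Call:
{"fn": "servo_tool", "kwargs": {"plan": [[[1,0,0,0,0,0,0],[1,0.05,0.2,0,0,0,0],[1,0.05,0.4,0,0,0,0],[1,0.05,0.6,0,0,0,0],[1,0.05,0.7,0,0,0,0]]]}}

```text
t: 7.65
ee_pos: [477.4, -56.5, 255.7]
orientation: [-1.906, -2.496, 0.001]
ft_force: [0.7, -0.3, -3.1]
width: 15.6
grasp_force: 30.0
```

Call:
{"fn": "servo_tool", "kwargs": {"plan": [[[1,0.05,0.8,0,0,0,0],[1,0.05,0.8,0,0,0,0],[1,0.03,0.7,0,0,0,0],[1,0,0.6,0,0,0,0],[1,0,0.3,0,0,0,0]]]}}

```text
t: 8.07
ee_pos: [482.3, 73.6, 255.7]
orientation: [-1.901, -2.499, 0.001]
ft_force: [-0.4, -0.0, -3.1]
width: 15.7
grasp_force: 30.0
```

Call:
{"fn": "servo_tool", "kwargs": {"plan": [[[1,0,0,0,0,0,0],[1,0,0,0,0,0,0],[1,0,0,0,0,0,0]]]}}

```text
t: 8.32
ee_pos: [482.7, 70.3, 256.2]
orientation: [-1.904, -2.498, 0.001]
ft_force: [-0.1, -0.5, -2.6]
width: 16.1
grasp_force: 30.0
```

```bash
python3 - <<'E'
from h import *
for n in ("wrist","scene"):
    im=vision.get_image(n)[:,:,::-1]
    if n=="scene": im=cv2.resize(im[100:300,80:330],None,fx=2.2,fy=2.2)
    cv2.imwrite(f"pics/{n}2.png",im)
E
python3 -c "
import cv2,numpy as np
a=cv2.imread('pics/wrist2.png');b=cv2.imread('pics/scene2.png')
a=cv2.resize(a,None,fx=.7,fy=.7);b=cv2.resize(b,(int(b.shape[1]*294/b.shape[0]),294));cv2.imwrite('pics/m2.png',np.hstack([a,b]))"
```

```text
(no output)
```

View pics/m2.png

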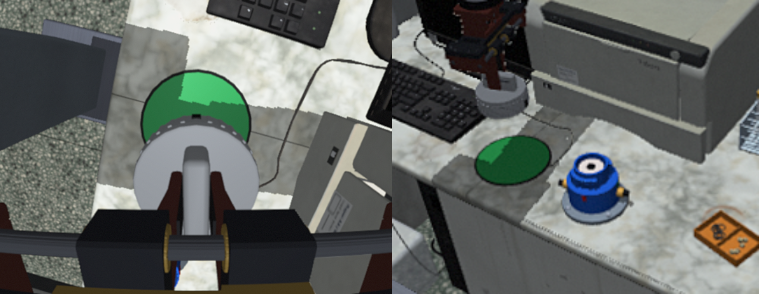

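The cover is held level above the mat, with the filter open behind it. Contact is expected at a TCP height of about 124.7.

Call:
{"fn": "servo_tool", "kwargs": {"plan": [[[1,0,0.02,-0.5,0,0,0],[1,0,0,-0.7,0,0,0],[1,0,0,-0.7,0,0,0],[1,0,0,-0.6,0,0,0],[1,0,0,-0.4,0,0,0]]]}}

```text
t: 8.83
ee_pos: [482.2, 70.5, 138.7]
orientation: [-1.906, -2.496, 0.002]
ft_force: [0.0, 0.1, -2.7]
width: 15.7
grasp_force: 30.0
```

Call:
{"fn": "servo_tool", "kwargs": {"plan": [[[1,0,0,-0.15,0,0,0],[1,0,0,-0.08,0,0,0],[1,0,0,0,0,0,0],[1,0,0,0,0,0,0],[1,0,0,0,0,0,0]]]}}

```text
t: 9.25
ee_pos: [483.7, 71.5, 132.5]
orientation: [1.904, 2.497, 0.002]
ft_force: [0.6, -0.3, -2.4]
width: 15.7
grasp_force: 30.0
```

Call:
{"fn": "servo_tool", "kwargs": {"plan": [[[1,0,0,-0.04,0,0,0],[1,0,0,-0.04,0,0,0],[1,0,0,-0.04,0,0,0],[1,0,0,-0.02,0,0,0],[1,0,0,0,0,0,0]]]}}

```text
t: 9.67
ee_pos: [482.8, 71.7, 125.7]
orientation: [-1.904, -2.498, 0.0]
ft_force: [-0.6, -0.4, -2.7]
width: 15.9
grasp_force: 30.0
```

Call:
{"fn": "servo_tool", "kwargs": {"plan": [[[1,0,0,-0.02,0,0,0],[1,0,0,-0.02,0,0,0],[1,0,0,0,0,0,0],[1,0,0,0,0,0,0]]]}}

```text
t: 10.0
ee_pos: [483.0, 71.7, 124.7]
orientation: [1.905, 2.498, 0.0]
ft_force: [-2.2, -0.0, 5.8]
width: 15.8
grasp_force: 30.0
```

Contact made. Releasing.

Call:
{"fn": "servo_tool", "kwargs": {"plan": [[[0.5,0,0,0,0,0,0],[0.3,0,0,0,0,0,0],[0,0,0,0,0,0,0],[0,0,0,0,0,0,0],[0,0,0,0,0,0,0]]]}}

```text
t: 10.42
ee_pos: [483.0, 71.6, 124.2]
orientation: [1.905, 2.498, 0.0]
ft_force: [-0.5, -0.1, 0.8]
width: 43.0
grasp_force: 0.0
```

Call:
{"fn": "servo_tool", "kwargs": {"plan": [[[0,0,0,0,0,0,0],[0,0,0,0.1,0,0,0],[0,0,0,0.3,0,0,0],[0,0,0,0.7,0,0,0],[0,0,0,0.8,0,0,0]]]}}

```text
t: 10.83
ee_pos: [481.8, 71.5, 200.0]
orientation: [-1.903, -2.496, 0.004]
ft_force: [0.6, -0.5, 0.4]
width: 44.0
grasp_force: 0.0
```

Call:
{"fn": "servo_tool", "kwargs": {"plan": [[[0,0,0,0.8,0,0,0],[0,0,0,0.8,0,0,0],[0,0,0,0.5,0,0,0],[0,0,0,0,0,0,0],[0,0,0,0,0,0,0]]]}}

```text
t: 11.25
ee_pos: [483.3, 71.7, 285.4]
orientation: [1.903, 2.497, 0.003]
ft_force: [-0.1, -0.1, 0.7]
width: 43.6
grasp_force: 0.0
```

```bash
python3 - <<'E'
from h import *
a=vision.get_image("wrist")[:,:,::-1]; b=vision.get_image("scene")[:,:,::-1][120:330,100:410]
a=cv2.resize(a,(392,294)); b=cv2.resize(b,(400,294)); cv2.imwrite("pics/m3.png",np.hstack([a,b]))
E
```

```text
(no output)
```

View pics/m3.png

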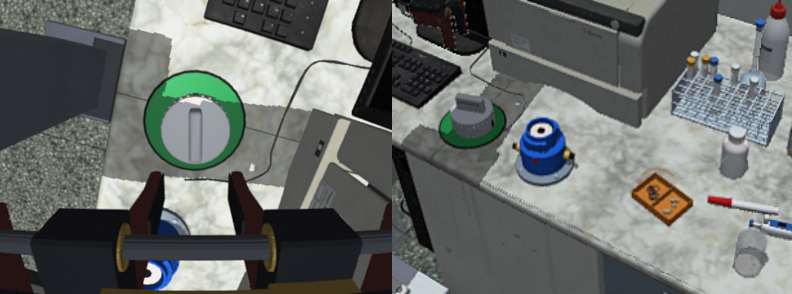

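The cover stands rim down at the centre of the mat, at about (195,130) in the wrist picture. The gripper is clear and the tray, beaker and bottle are undisturbed.

```bash
python3 -c "
from workcell import close_job
print(close_job())"
```

```text
the job is handed in; nothing more can be done
None
```

The filter is open: I turned the cover about 85° anticlockwise, lifted it off, set it rim down in the middle of the green mat and let go; the tray, beaker and bottle were not touched, and the job was handed in after about 11 s of robot time.

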